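# Pin a straightedge under the hardware box and line up tag blanks against it

## Robot

A 6-joint arm with a two-finger parallel gripper is mounted at the origin on the work surface. World frame = base frame: x ahead of the robot, y to its left, z up, the work surface at z = 0. Lengths are in m, angles in degrees, forces in N, time in s.
With the tool pointing down it reaches from about 0.375 to 0.9 m from the base axis. Payload 3.1 kg.
Tool frame: the origin (TCP) lies at the very end of the fingers, on their centre line; the grasp point (between the pads) lies 19 mm behind it; z points along the fingers, y is the line along which they close (so a half turn about z gives the same grasp; the last joint's range is limited). The gripper opens to 87 mm and grips with 3 to 60 N. Pads are 19 mm wide; open, the fingers measure 117 mm over their backs; the gripper's body (75 mm by 190 mm) begins 51 mm behind the grasp point.
Start: joints at [-84.253, 30.224, 82.088, -0, 67.689, -10.227], TCP at [0.172, -0.601, 0.223] pointing down, gripper open.
Joint ranges: [-176.69, 176.69], [-43.24, 126.21], [12.49, 139.97], [-82, 262], [0, 151.66], [-163.58, 163.58]. Speed limits (degrees/s): [159.86, 159.86, 180, 180, 180, 180].

## Interface

Orientations are given as a 3x3 rotation matrix whose columns are the frame's x, y, z axes.
In Python, from rig import bot, imaging gives the robot as it stands.
- The arm moves only by the tool drive_tool, never from a script. Its argument "deltas" is text: rows parted by semicolons, each of 5 numbers parted by spaces: the finger opening in mm, from 0 to 87, then the shift along the world's x, y, z in mm, then the turn about the world's z in rad. In form: jaw dx dy dz twist; .... A call has 1 to 12 rows; each row is the pose to reach, as a shift and turn from the pose commanded when the call began; what a row does not reach only later rows make up. A row lasts 1/10 s, in which the tool goes at most 50 mm and 8.59 degrees, less where a joint would pass 70% of its speed; a pose out of reach is approached as far as the arm can. A call with a gripper value outside its range is refused whole. The fingers move at their own pace and stop on an object; the grip force is fixed at half the most. Time passes only in rows, so rows that repeat a pose let the fingers close. It gives the time, the measured TCP pose, the force, the opening and the grip force at its end, in the units of the state.
- bot.read_state(): the state, without advancing time (a new reading comes with each control period).
- imaging.capture(name): name is "scene" or "top" or "wrist"; returns the picture (420x560x3 uint8, red, green, blue); there is no depth.
- imaging.camera_model(name): a dict with "fx", "fy", "cx", "cy" (pixels), "dist" ([k1, k2, p1, p2, k3] as OpenCV has them; the pictures are not rectified), "T" (4x4, takes a point from camera to world coordinates). Camera axes: x right, y down, z forward; pixel columns grow to the right and rows downward; lengths in m; the calibration is good to about 2 mm. A picture is of the moment at which its call begins: read the wrist's pose just before it. camera_model takes no time and is no camera call; for the wrist camera it gives the pose at the moment of the call.
- bot.hand_in(): hands the job in; it is judged then, once.
The state is a dict: "time_s": time; "joint_positions": joint angles; "qvel": joint speeds; "tau": joint torques, N m; "position": TCP position; "tcp_rot": TCP orientation; "force": force on the tool from outside, world axes, zero at the start; "moment": the same for the moment, N m; "opening": opening from 0.0 (shut) to 1.0 (fully open); "grasp_force": force on a finger pad.
Only numpy, scipy, OpenCV 4.12 (cv2) and the standard library are available. Lean on these libraries where they do the work, as an engineer would, in place of code of your own. Each camera call takes 0.05 s, during which the arm holds its last target. There are 200 camera calls.

## Task

Tip the wooden hardware box back on its rear edge, without lifting it off the bench, until it leans on the low drawer unit behind it; then lay the straightedge on the mat flush along the front edge of the granite slab with its flat end under the box's raised front, and let the box back down on it as a weight. Then lay every tag blank flat on the mat with its plain short end flush against the straightedge's near edge, side by side, eyelet ends away from it towards the robot. Leave the other things on the bench where they are.

Things in the scene. Friction and masses are not known exactly. Their poses are not given: they have to be found in the camera images.
- slab: granite tooling slab, fixed to the bench, 150 (its x) x 300 (its y) x 20 mm high; origin at the centre of its underside; x points away from the robot side. Its straight front edge, the long edge nearest the robot, is the line x = -75 mm in this frame.
- unit_edge (a point): middle of the upper front edge of the low white drawer unit, fixed, 95 mm high and 260 mm wide, standing 60 to 85 mm behind the wooden box. x points from the front into the unit (away from the box), z up. The box tipped back comes to rest against this edge.
- box_rear (a point): wooden hardware box with a round handle, 0.7 to 1.2 kg, used as bench weight: body 70 deep (x) x 120 wide (y) x 130 mm high. This point is the middle of its rear bottom edge; x points backwards (towards the drawer unit), z up the box; the front bottom edge is at x = -70 mm. It balances at about 29 degrees of backward tilt and, leaning on the drawer unit, stands at about 33 to 41 degrees.
- box_handle (a point): centre of the box's handle, a round wooden dowel of 20 mm diameter running along the box's y, clear for 100 mm between the end boards, 170 mm above the box's underside, over the middle of the box (35 mm in front of the rear edge); same axes as box_rear. The dowel is free to turn between the fingers that hold it.
- box: the wooden box: origin at the centre of its underside; same axes as box_rear.
- rule_mid (a point): aluminium safety straightedge, 0.25 kg, flat blade 300 long (its x) x 60 wide (its y) x 4 mm thick, with a black hand-guard rib (170 long x 12 wide, top 26 mm above the blade's underside) along the middle of its top, so the last 65 mm at both ends are flat blade. This point lies on the rib, 15 mm above the blade's underside, at mid length and width; z up. Both ends and both edges are alike. It starts lying on the slab.
- rule_end_a (a point): middle of the straightedge's end on its -x side, half-way up the blade (2 mm above its underside).
- rule_end_b (a point): middle of the straightedge's end on its +x side, half-way up the blade (2 mm above its underside).
- rule: the straightedge: origin at the centre of its underside; same axes as rule_mid.
- tag1_mid (a point): centre (half-way up, 3 mm) of a luggage-tag blank of stiff tan sole leather, 90 long (x) x 52 wide (y) x 6 mm thick, 35 g, lying flat, brass eyelet up; x points to its plain short end. None if absent.
- tag1_eyelet (a point): the same blank's brass eyelet, 33 mm from its centre towards the other short end (-x).
- tag2_mid (a point): centre (half-way up, 3 mm) of a luggage-tag blank of stiff tan sole leather, 90 long (x) x 52 wide (y) x 6 mm thick, 35 g, lying flat, brass eyelet up; x points to its plain short end. None if absent.
- tag2_eyelet (a point): the same blank's brass eyelet, 33 mm from its centre towards the other short end (-x).
- tag3_mid (a point): centre (half-way up, 3 mm) of a luggage-tag blank of stiff tan sole leather, 90 long (x) x 52 wide (y) x 6 mm thick, 35 g, lying flat, brass eyelet up; x points to its plain short end. None if absent.
- tag3_eyelet (a point): the same blank's brass eyelet, 33 mm from its centre towards the other short end (-x).
- tag4_mid (a point): centre (half-way up, 3 mm) of a luggage-tag blank of stiff tan sole leather, 90 long (x) x 52 wide (y) x 6 mm thick, 35 g, lying flat, brass eyelet up; x points to its plain short end. None if absent.
- tag4_eyelet (a point): the same blank's brass eyelet, 33 mm from its centre towards the other short end (-x).
- spool_a: thread spool, 60 mm high; not part of the job. Origin at the underside's centre.
- spool_b: thread spool, 60 mm high; not part of the job. Origin at the underside's centre.
- edge_paint: white bottle, 105 mm high; not part of the job. Origin at the underside's centre.
- glue_jar: amber jar, 75 mm high, beside the slab; not part of the job. Origin at the underside's centre.
- mallet: mallet lying right of the slab; not part of the job. Origin at the underside's centre.
- bone_folder: ivory-coloured flat bone folder, 150 mm, lying near the robot; not part of the job. Origin at the underside's centre.
Things that resemble listed ones, but are neither listed nor needed, are in the scene too. What is shaped like the part that bears tag1_mid but pink is not meant. Several things look just like the box: the one meant starts farthest to the robot's left.

How it is judged (in metres and radians):
On the way, in this order (a step that is already met when the one before it is completed fails the run):
1. the box is tipped back on its rear edge, past its balance point (angle between box_rear's own z axis and vertical above 0.5 rad and height (world z) of box_rear below 0.008 m), for 0.3 s.
2. an end of the straightedge lies under the raised front of the tipped box (angle between box_rear's own z axis and vertical above 0.3 rad and height (world z) of box_rear below 0.008 m and (((x of rule_end_a in the frame of box_rear between -0.055 and 0.03 m and y of rule_end_a in the frame of box_rear between -0.05 and 0.05 m and z of rule_end_a in the frame of box_rear below 0.002 m) and height (world z) of rule_end_a below 0.012 m) or ((x of rule_end_b in the frame of box_rear between -0.055 and 0.03 m and y of rule_end_b in the frame of box_rear between -0.05 and 0.05 m and z of rule_end_b in the frame of box_rear below 0.002 m) and height (world z) of rule_end_b below 0.012 m))), for 0.2 s.
3. the box is let down so that its front stands on the straightedge (angle between box_rear's own z axis and vertical below 0.24 rad and contact force between box and rule above 1 N), for 0.3 s.
At the end, for the whole second after the job is handed in: Box upright (under 0.24 rad), rear edge on the bench, front resting on the straightedge, which reaches 8 mm or more under it and lies flat within 3 mm of the slab edge; every blank flat, plain end within 3 mm of the straightedge, under 0.06 rad askew, eyelet away; all at rest (all of step 3 and height (world z) of box_rear below 0.008 m and ((x of rule_end_a in the frame of box_rear between -0.062 and 0.03 m and y of rule_end_a in the frame of box_rear between -0.05 and 0.05 m and z of rule_end_a in the frame of box_rear below 0.002 m) or (x of rule_end_b in the frame of box_rear between -0.062 and 0.03 m and y of rule_end_b in the frame of box_rear between -0.05 and 0.05 m and z of rule_end_b in the frame of box_rear below 0.002 m)) and x of rule_end_a in the frame of slab between -0.1085 and -0.1025 m and x of rule_end_b in the frame of slab between -0.1085 and -0.1025 m and height (world z) of each of rule_end_a, rule_end_b, tag1_mid, tag2_mid, tag3_mid, tag4_mid below 0.006 m and linear speed of each of box, rule below 0.02 m/s and (y of tag1_mid in the frame of rule_mid between 0.072 and 0.0785 m or y of tag1_mid in the frame of rule_mid between -0.0785 and -0.072 m) and x of tag1_mid in the frame of rule_mid between -0.13 and 0.13 m and angle between the x axis of each of tag1_mid, tag2_mid, tag3_mid, tag4_mid and the y axis of rule_mid, either way round below 0.06 rad and x of each of tag1_eyelet, tag2_eyelet, tag3_eyelet, tag4_eyelet in the frame of slab below -0.19 m and (y of tag2_mid in the frame of rule_mid between 0.072 and 0.0785 m or y of tag2_mid in the frame of rule_mid between -0.0785 and -0.072 m) and x of tag2_mid in the frame of rule_mid between -0.13 and 0.13 m and (y of tag3_mid in the frame of rule_mid between 0.072 and 0.0785 m or y of tag3_mid in the frame of rule_mid between -0.0785 and -0.072 m) and x of tag3_mid in the frame of rule_mid between -0.13 and 0.13 m and (y of tag4_mid in the frame of rule_mid between 0.072 and 0.0785 m or y of tag4_mid in the frame of rule_mid between -0.0785 and -0.072 m) and x of tag4_mid in the frame of rule_mid between -0.13 and 0.13 m); the robot touches nothing.
It fails at once if the box is lifted off the bench (rear edge more than 20 mm up) (height (world z) of box_rear above 0.02 m).
It fails at once if the box falls on its side or face (angle between box_rear's own z axis and vertical above 0.9 rad).
It fails at once if a bystander is moved more than 40 mm (distance of any of spool_a, spool_b, edge_paint, glue_jar, mallet, bone_folder from where it was at the start of the episode above 0.04 m).
Of tag1, tag2, tag3, tag4 only 2 to 3 are there at a start; the rules pass over those that are not, and their reading is None.
At some moment in a run one of tag1, tag2, tag3, tag4 may be knocked a few centimetres aside while the robot is not near it.
Once in a run the grip may slacken for a moment while it holds something.
It also fails if it takes over 210 s, if anything falls off the work surface, if the arm or the gripper's body presses on something with over 40 N, if the wrist force passes 120 N, or if a joint passes its speed limit or range.

## Working session

There is one attempt and no reset: what is moved stays moved. The work goes in short steps, Python scripts to look and compute and a tool call to move; the robot and the scene stay as the last step left them, time stands still between calls to the robot, and variables do not carry over. Pictures are saved under pics/ and viewed, at most 14 in all, crops included, and the job is handed in when it is done.

Besides the shell and the picture viewer there is one more tool, called after "Call:" as name(argument=value, ...) on one line, values as JSON. drive_tool: Moves the arm, as the interface text tells. Its arguments: {"type":"object","properties":{"deltas":{"type":"string"}},"required":["deltas"]}

```bash
mkdir -p pics; ls
cat > h.py <<'E'
import numpy as np, cv2
from rig import bot, imaging
def cap(n,f):
    m=imaging.camera_model(n); im=imaging.capture(n)
    cv2.imwrite('pics/'+f,cv2.cvtColor(im,cv2.COLOR_RGB2BGR)); return im,m
def px2w(m,uv,z):
    K=np.array([[m['fx'],0,m['cx']],[0,m['fy'],m['cy']],[0,0,1.]])
    uv=np.array(uv,float).reshape(-1,1,2)
    n=cv2.undistortPoints(uv,K,np.array(m['dist'],float)).reshape(-1,2)
    T=np.array(m['T']); d=np.c_[n,np.ones(len(n))]@T[:3,:3].T; o=T[:3,3]
    z=np.broadcast_to(z,len(n)); s=(z-o[2])/d[:,2]
    return o+d*s[:,None]
def w2px(m,P):
    K=np.array([[m['fx'],0,m['cx']],[0,m['fy'],m['cy']],[0,0,1.]]); T=np.linalg.inv(np.array(m['T']))
    return cv2.projectPoints(np.array(P,float).reshape(-1,1,3),cv2.Rodrigues(T[:3,:3])[0],T[:3,3],K,np.array(m['dist'],float))[0].reshape(-1,2)
E
python3 - <<'E'
from h import *
import pickle
np.set_printoptions(precision=3,suppress=True)
a,m=cap('scene','scene0.png'); b,t=cap('top','top0.png')
pickle.dump((m,t),open('cams.pkl','wb'))
print(m,t)
cv2.imwrite('pics/top0x.png',cv2.resize(cv2.cvtColor(b,cv2.COLOR_RGB2BGR),(800,600),interpolation=cv2.INTER_CUBIC))
cv2.imwrite('pics/scene0x.png',cv2.resize(cv2.cvtColor(a,cv2.COLOR_RGB2BGR),(800,600),interpolation=cv2.INTER_CUBIC))
E
```

```text
pics
{'fx': 457.59463672278713, 'fy': 457.59463672278713, 'cx': 280.57278461939734, 'cy': 207.02299195330798, 'dist': array([-0.071,  0.   ,  0.   ,  0.   ,  0.   ]), 'T': array([[ 0.676,  0.443, -0.589,  1.241],
       [ 0.737, -0.43 ,  0.522, -0.708],
       [-0.023, -0.787, -0.617,  0.85 ],
       [ 0.   ,  0.   ,  0.   ,  1.   ]])} {'fx': 471.3625513755741, 'fy': 471.3625513755741, 'cx': 291.22046719580885, 'cy': 212.54529730797566, 'dist': array([-0.119,  0.   ,  0.   ,  0.   ,  0.   ]), 'T': array([[ 0.   , -0.997,  0.072,  0.469],
       [-1.   ,  0.   ,  0.003, -0.113],
       [-0.003, -0.072, -0.997,  1.266],
       [ 0.   ,  0.   ,  0.   ,  1.   ]])}
```

View pics/top0x.png

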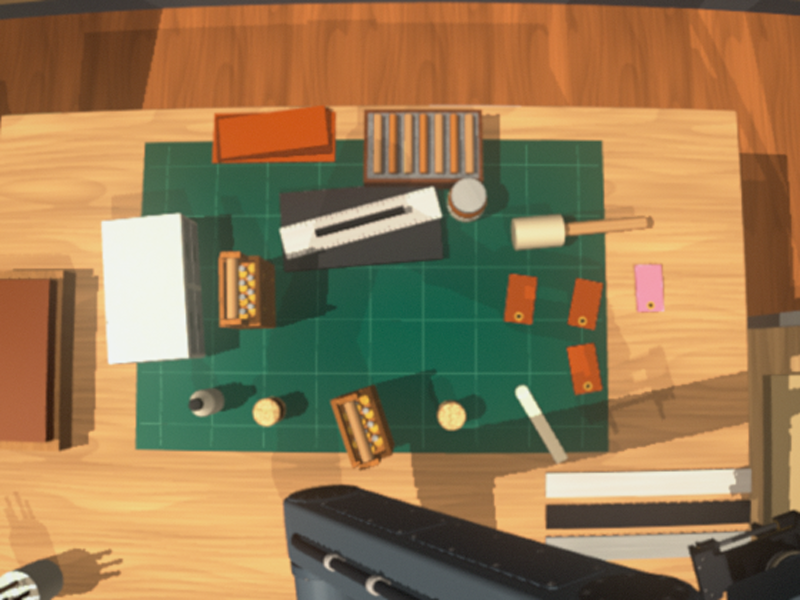

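View pics/scene0x.png

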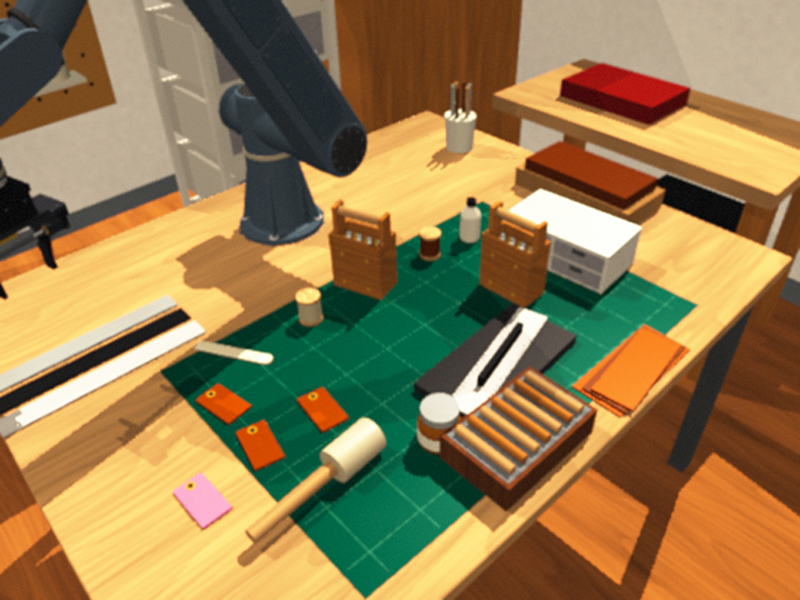

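The top view (800 px) shows:
- Two boxes, at (245,290) and (360,428). The left one, in front of the white unit, is farthest to the robot's left, so it is the one meant.
- The slab, about (285-443, 190-268), with the rule on it.
- Three orange tags at (520,300), (585,305) and (584,369). Their eyelets face the robot.
- A pink decoy at (650,288).

Next I measure these.

Run:
```python
from h import *
import pickle
np.set_printoptions(precision=4,suppress=True)
m,t=pickle.load(open('cams.pkl','rb'))
b=cv2.imread('pics/top0.png'); hsv=cv2.cvtColor(b,cv2.COLOR_BGR2HSV)
for p in [(520,300),(585,305),(362,270),(300,240),(650,288),(410,205)]:
    print(p,hsv[int(p[1]*.7),int(p[0]*.7)])
mask=((hsv[...,0]<14)&(hsv[...,1]>170)&(hsv[...,2]>130)).astype(np.uint8)
mask[:, :340]=0; mask[:185]=0; mask[285:]=0; mask[:,430:]=0
n,l,s,c=cv2.connectedComponentsWithStats(mask)
for i in range(1,n):
    if s[i,4]<150: continue
    q=cv2.findContours((l==i).astype(np.uint8),0,1)[0][0].reshape(-1,2)
    w=px2w(t,q,.006)[:,:2]*1000
    (ce,sz,an)=cv2.minAreaRect(w.astype(np.float32)); print('tag',s[i],ce,sz,an)
# rule: white
mask=((hsv[...,1]<60)&(hsv[...,2]>170)).astype(np.uint8); mask[:,:190]=0; mask[:,312:]=0; mask[:125]=0; mask[190:]=0
n,l,s,c=cv2.connectedComponentsWithStats(mask); i=1+np.argmax(s[1:,4])
q=cv2.findContours((l==i).astype(np.uint8),0,1)[0][0].reshape(-1,2)
w=px2w(t,q,.024)[:,:2]*1000; print('rule',s[i],cv2.minAreaRect(w.astype(np.float32)))
# crop box & slab
for nm,x0,y0,w,h,f in [('c_box',60,130,266,130,3)]:
    cv2.imwrite('pics/%s.png'%nm,cv2.resize(b[y0:y0+h,x0:x0+w],None,fx=f,fy=f,interpolation=cv2.INTER_CUBIC))
a=cv2.imread('pics/scene0.png')
cv2.imwrite('pics/c_boxs.png',cv2.resize(a[130:330,270:520],None,fx=3,fy=3,interpolation=cv2.INTER_CUBIC))
```

```text
(520, 300) [ 10 209 181]
(585, 305) [ 10 203 185]
(362, 270) [ 78 143  89]
(300, 240) [ 26  21 239]
(650, 288) [175  88 243]
(410, 205) [ 25  31 234]
tag [353 192  23  35 597] (569.9706420898438, -304.5284423828125) (51.87569808959961, 88.64253234863281) 82.28955841064453
tag [398 195  24  36 592] (560.9030151367188, -427.328125) (51.831016540527344, 89.25083923339844) 77.7197265625
tag [397 241  24  35 601] (439.189453125, -423.81072998046875) (89.35884094238281, 52.41791534423828) 9.41821002960205
rule [ 196  131  113   48 1969] ((712.6949462890625, -3.1893768310546875), (60.468902587890625, 300.2573547363281), 15.099019050598145)
```

View pics/c_box.png

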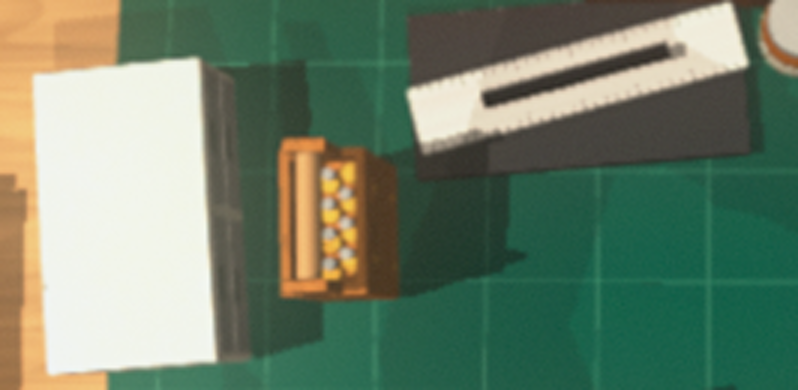

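View pics/c_boxs.png

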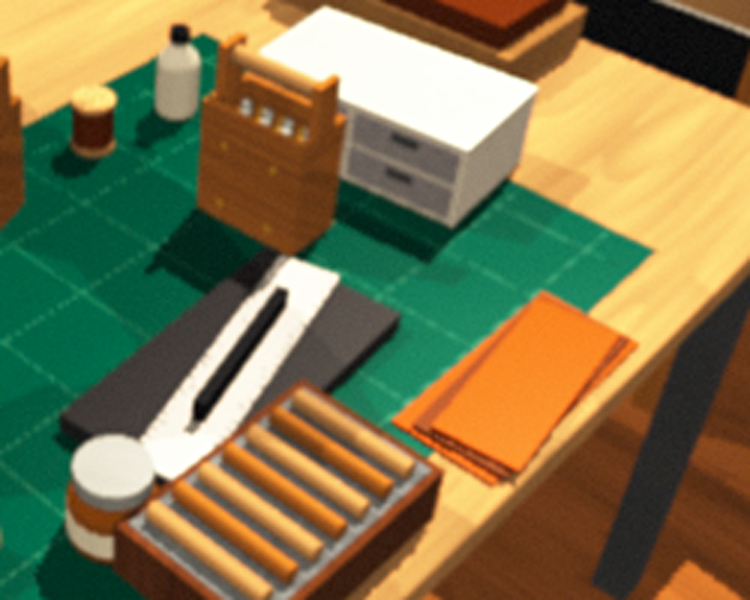

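The left box in the top crop has its dowel from (308,152) to (308,278) and its front bottom edge at about x=398. The scene crop shows its front bottom corners at (198,200) and (290,252), with the drawer unit behind it. This is the meant box.

Run:
```python
from h import *
import pickle
np.set_printoptions(precision=1,suppress=True)
m,t=pickle.load(open('cams.pkl','rb'))
T=lambda q,z:px2w(t,np.array(q)/3+[60,130],z)*1000
S=lambda q,z:px2w(m,np.array(q)/3+[270,130],z)*1000
print('dowel top',T([[308,152],[308,278]],.18))
print('box front bottom top-cam',T([[400,160],[398,297]],0))
print('box front bottom scene',S([[198,200],[290,252],[332,228]],0))
print('boards top',T([[282,140],[322,140],[282,297],[325,294]],.185))
print('body top front',T([[367,148],[367,296]],.13))
print('unit front top',T([[200,60],[216,361]],.095), S([[455,224],[348,172]],0), S([[465,152]],.095))
print('slab',T([[410,15],[420,170],[750,150]],.02),S([[62,412],[275,252],[400,320]],.02))
```

```text
dowel top [[622.7 192.5 180. ]
 [524.1 190.4 180. ]]
box front bottom top-cam [[640.5 158.    0. ]
 [516.2 157.9   0. ]]
box front bottom scene [[510.3 168.2   0. ]
 [630.1 169.5   0. ]
 [635.1 229.5   0. ]]
boards top [[631.6 212.  185. ]
 [631.4 180.2 185. ]
 [509.1 209.2 185. ]
 [511.5 175.4 185. ]]
body top front [[632.9 157.6 130. ]
 [512.1 155.5 130. ]]
unit front top [[714.6 312.8  95. ]
 [458.6 291.8  95. ]] [[717.4 323.5   0. ]
 [587.6 318.5   0. ]] [[718.7 310.6  95. ]]
slab [[ 769.7  147.4   20. ]
 [ 628.7  135.5   20. ]
 [ 646.2 -158.5   20. ]] [[ 647.2 -154.6   20. ]
 [ 634.5  138.6   20. ]
 [ 775.4  143.8   20. ]]
```

Run:
```python
from h import *
np.set_printoptions(precision=3,suppress=True)
s=bot.read_state(); print(s['position'],s['tcp_rot'],s['force'],s['time_s'])
w=imaging.camera_model('wrist'); print(w['fx'],w['dist'],w['T'])
```

```text
[ 0.172 -0.6    0.222] [[ 0.961  0.275 -0.   ]
 [ 0.275 -0.961  0.002]
 [ 0.    -0.002 -1.   ]] [ 0.762  0.737 -0.411] 0.1
331.26840707690627 [-0.055  0.     0.     0.     0.   ] [[ 0.275 -0.915 -0.295  0.253]
 [-0.961 -0.263 -0.082 -0.577]
 [-0.002  0.306 -0.952  0.383]
 [ 0.     0.     0.     1.   ]]
```

Call:
drive_tool(deltas="87 20 40 20 0;87 40 80 40 0;87 61 120 40 0;87 83 165 40 0;87 106 210 40 0;87 128 255 40 0;87 151 300 40 0;87 173 345 40 0;87 196 390 40 0;87 218 435 40 0;87 241 480 40 0;87 263 520 40 0")

```text
time_s: 1.3
position: [0.4352, -0.0786, 0.2625]
tcp_rot: [[0.961, 0.275, -0.0], [0.275, -0.961, 0.0], [-0.0, -0.0, -1.0]]
force: [1.1, -0.7, -0.5]
opening: 0.998
grasp_force: 0.0
```

Call:
drive_tool(deltas="87 23 45 0 -0.05;87 46 90 0 -0.1;87 69 135 0 -0.15;87 92 180 0 -0.2;87 115 225 0 -0.25;87 138 270 0 -0.262;87 138 270 0 -0.262;87 138 270 0 -0.262")

```text
time_s: 2.1
position: [0.5726, 0.1902, 0.2616]
tcp_rot: [[1.0, 0.02, -0.002], [0.02, -1.0, -0.001], [-0.002, 0.001, -1.0]]
force: [-1.0, 0.2, -0.0]
opening: 1.002
grasp_force: 0.0
```

Run:
```python
from h import *
import pickle
np.set_printoptions(precision=3,suppress=True)
s=bot.read_state(); print(s['position'],s['tcp_rot'],s['time_s'])
a,w=cap('wrist','w1.png'); pickle.dump(w,open('w1.pkl','wb'))
cv2.imwrite('pics/w1x.png',cv2.resize(cv2.cvtColor(a,cv2.COLOR_RGB2BGR),(800,600),interpolation=cv2.INTER_CUBIC))
print(w['T']); print(w2px(w,[[.5234,.1905,.17],[.6227,.1925,.17],[.513,.156,.13],[.633,.158,.13]])/.7)
```

```text
[0.573 0.19  0.262] [[ 1.     0.02  -0.002]
 [ 0.02  -1.    -0.001]
 [-0.002  0.001 -1.   ]] 2.1
[[ 0.019 -0.951 -0.308  0.657]
 [-1.    -0.018 -0.006  0.192]
 [ 0.     0.308 -0.951  0.423]
 [ 0.     0.     0.     1.   ]]
[[396.968 386.703]
 [396.54  219.331]
 [447.316 373.449]
 [453.93  194.48 ]]
```

View pics/w1x.png

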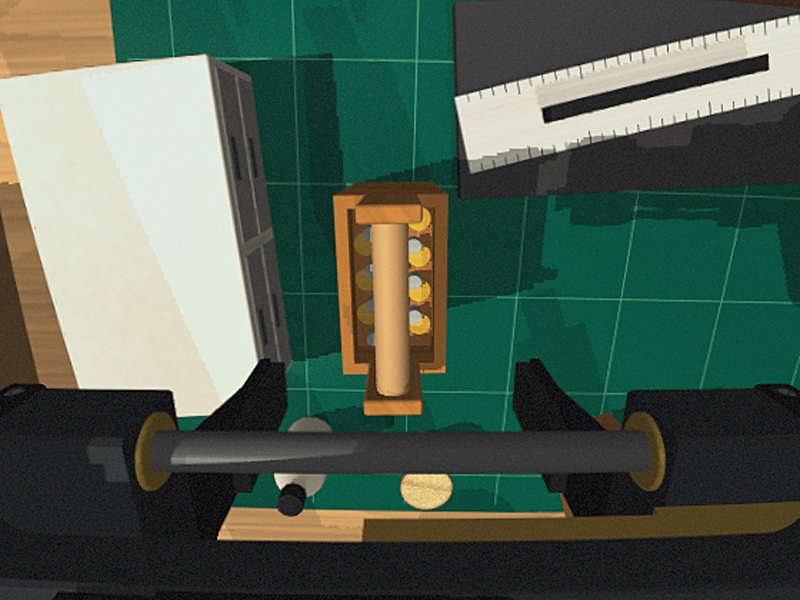

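The dowel runs (391,222)-(393,393) in the wrist image. The body top spans x≈335-447. The slab's left corners are at (455,5) and (460,198), and the unit's front top edge runs (210,56)-(265,360).

Run:
```python
from h import *
import pickle
np.set_printoptions(precision=1,suppress=True)
w=pickle.load(open('w1.pkl','rb'))
f=lambda q,z:px2w(w,np.array(q)*.7,z)*1000
print('dowel',f([[391,222],[393,393]],.17))
print('body',f([[334,195],[341,373],[446,372],[448,195]],.13))
print('slab',f([[455,3],[460,196],[800,181]],.02))
print('unit',f([[210,56],[250,310]],.095))
print('rule end',f([[456,96],[473,172]],.024))
```

```text
dowel [[621.2 195.4 170. ]
 [519.1 192.8 170. ]]
body [[631.3 230.9 130. ]
 [511.9 228.8 130. ]
 [514.1 157.  130. ]
 [632.6 161.6 130. ]]
slab [[ 767.3  151.6   20. ]
 [ 622.7  140.2   20. ]
 [ 645.1 -155.    20. ]]
unit [[714.7 313.4  95. ]
 [544.3 299.4  95. ]]
rule end [[700.3 148.   24. ]
 [642.6 131.1  24. ]]
```

Call:
drive_tool(deltas="60 0 4 -30 0;60 0 4 -60 0;60 0 4 -90 0;60 0 4 -109 0;60 0 4 -109 0;15 0 4 -109 0;15 0 4 -109 0;15 0 4 -109 0;15 0 4 -109 0;15 0 4 -109 0")

```text
time_s: 3.15
position: [0.5733, 0.1933, 0.1543]
tcp_rot: [[1.0, 0.017, 0.001], [0.017, -1.0, 0.0], [0.001, -0.0, -1.0]]
force: [0.3, 0.4, 0.2]
opening: 0.32
grasp_force: 0.0
```

Call:
drive_tool(deltas="5 0 0 0 0;5 0 0 0 0;5 0 0 0 0;5 0 0 0 0")

```text
time_s: 3.55
position: [0.5733, 0.1937, 0.154]
tcp_rot: [[1.0, 0.017, 0.001], [0.017, -1.0, 0.001], [0.001, -0.001, -1.0]]
force: [-0.4, 2.2, 3.6]
opening: 0.224
grasp_force: 30.0
```

Call:
drive_tool(deltas="5 0 7.5 1.3 0;5 0 15 2.4 0;5 0 22.5 3 0;5 -1 30 3.5 0;5 -1 37.5 3.5 0;5 -1 45 3.3 0;5 -1 52.5 2.5 0;5 -1 60 1.7 0;5 -2 67.5 0.4 0;5 -2 75 -1.1 0;5 -2 82.5 -3 0;5 -2 90 -5.3 0")

```text
time_s: 4.75
position: [0.571, 0.2839, 0.1479]
tcp_rot: [[1.0, 0.017, -0.0], [0.017, -1.0, 0.0], [-0.0, -0.0, -1.0]]
force: [1.7, -1.4, 3.5]
opening: 0.218
grasp_force: 30.0
```

Call:
drive_tool(deltas="5 0 3 -1 0;5 0 6 -2 0;5 0 8.5 -3 0;5 0 11 -4.2 0;5 0 11 -4.2 0")

```text
time_s: 5.25
position: [0.5709, 0.2944, 0.1439]
tcp_rot: [[1.0, 0.017, -0.0], [0.017, -1.0, 0.0], [-0.0, -0.0, -1.0]]
force: [1.2, -2.2, 0.8]
opening: 0.217
grasp_force: 30.0
```

Call:
drive_tool(deltas="5 0 2 -0.9 0;5 0 4 -1.8 0;5 0 4 -1.8 0")

```text
time_s: 5.55
position: [0.5708, 0.2983, 0.142]
tcp_rot: [[1.0, 0.017, -0.0], [0.017, -1.0, 0.0], [-0.0, -0.0, -1.0]]
force: [0.6, -1.9, 0.8]
opening: 0.218
grasp_force: 30.0
```

Call:
drive_tool(deltas="5 0 2 -0.9 0;5 0 4 -1.8 0;5 0 4 -1.8 0")

```text
time_s: 5.85
position: [0.5708, 0.3024, 0.1403]
tcp_rot: [[1.0, 0.017, -0.0], [0.017, -1.0, -0.0], [-0.0, 0.0, -1.0]]
force: [1.0, -2.2, 2.0]
opening: 0.217
grasp_force: 30.0
```

Call:
drive_tool(deltas="5 0 1 -0.5 0;5 0 2 -1 0;5 0 2 -1 0")

```text
time_s: 6.15
position: [0.571, 0.3035, 0.1397]
tcp_rot: [[1.0, 0.017, -0.0], [0.017, -1.0, -0.001], [-0.0, 0.001, -1.0]]
force: [0.0, -4.6, 3.3]
opening: 0.218
grasp_force: 30.0
```

Call:
drive_tool(deltas="5 0 1 -0.5 0;5 0 2 -1 0;5 0 2 -1 0")

```text
time_s: 6.45
position: [0.5715, 0.3051, 0.1391]
tcp_rot: [[1.0, 0.018, 0.001], [0.018, -1.0, -0.002], [0.001, 0.002, -1.0]]
force: [0.3, -7.1, 5.6]
opening: 0.222
grasp_force: 30.1
```

Call:
drive_tool(deltas="5 0 -1 0.5 0;40 0 -1 0.5 0;40 0 -1 0.5 0;40 0 -1 0.5 0;40 0 -1 10 0;40 0 -1 40 0;40 0 -1 80 0;40 0 -1 120 0")

```text
time_s: 7.25
position: [0.5705, 0.3056, 0.2597]
tcp_rot: [[1.0, 0.017, -0.001], [0.017, -1.0, 0.001], [-0.001, -0.001, -1.0]]
force: [1.3, 0.3, 0.2]
opening: 0.457
grasp_force: 0.0
```

Run:
```python
from h import *
import pickle
np.set_printoptions(precision=3,suppress=True)
s=bot.read_state(); print(s['position'],s['force'],s['opening'],s['time_s'])
a,w=cap('wrist','w2.png'); pickle.dump(w,open('w2.pkl','wb'))
cv2.imwrite('pics/w2x.png',cv2.resize(cv2.cvtColor(a,cv2.COLOR_RGB2BGR),(800,600),interpolation=cv2.INTER_CUBIC))
```

```text
[0.571 0.306 0.26 ] [1.293 0.301 0.222] 0.4572564546109577 7.25
```

View pics/w2x.png

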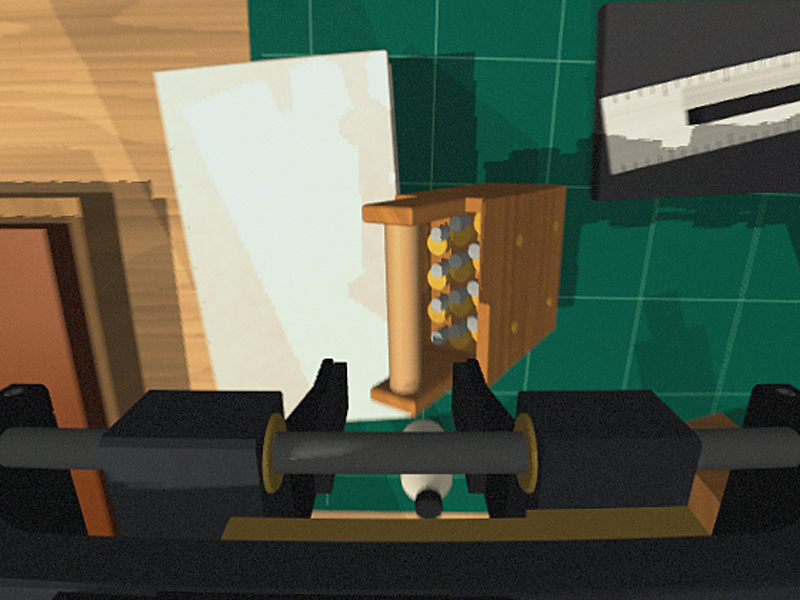

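Run:
```python
from h import *
s=bot.read_state(); print(s['joint_positions'])
```

```text
[1.82944429e+01 2.94714606e+01 7.56557433e+01 6.14594777e-02
 7.40473425e+01 1.07291633e+02]
```

Call:
drive_tool(deltas="60 12 -30 0 0.14;60 24 -60 0 0.28;60 36 -90 0 0.42;60 48 -120 0 0.56;60 60 -150 0 0.7;60 72 -180 0 0.84;60 84 -205 0 0.98;60 96 -230 0 1.12;60 108 -255 0 1.26;60 120 -280 0 1.4;60 130 -300 0 1.54;60 141 -310 0 1.68")

```text
time_s: 8.5
position: [0.7125, -0.0065, 0.2587]
tcp_rot: [[-0.13, 0.992, 0.0], [0.992, 0.13, 0.0], [0.0, 0.001, -1.0]]
force: [0.5, 0.1, -0.0]
opening: 0.69
grasp_force: 0.0
```

Call:
drive_tool(deltas="60 0 0 -20 0.144;60 0 0 -20 0.144;60 0 0 -20 0.144")

```text
time_s: 8.8
position: [0.7116, -0.0042, 0.2381]
tcp_rot: [[-0.264, 0.965, -0.001], [0.965, 0.264, 0.001], [0.001, -0.001, -1.0]]
force: [-0.6, -0.8, 0.2]
opening: 0.687
grasp_force: 0.0
```

Run:
```python
from h import *
import pickle
np.set_printoptions(precision=3,suppress=True)
s=bot.read_state(); print(s['position'],s['tcp_rot'],s['joint_positions'],s['time_s'])
a,w=cap('wrist','w3.png'); pickle.dump(w,open('w3.pkl','wb'))
cv2.imwrite('pics/w3x.png',cv2.resize(cv2.cvtColor(a,cv2.COLOR_RGB2BGR),(800,600),interpolation=cv2.INTER_CUBIC))
```

```text
[ 0.712 -0.004  0.238] [[-0.264  0.965 -0.001]
 [ 0.965  0.264  0.001]
 [ 0.001 -0.001 -1.   ]] [ -9.332  36.485  67.173   0.038  76.429 -24.65 ] 8.8
```

View pics/w3x.png

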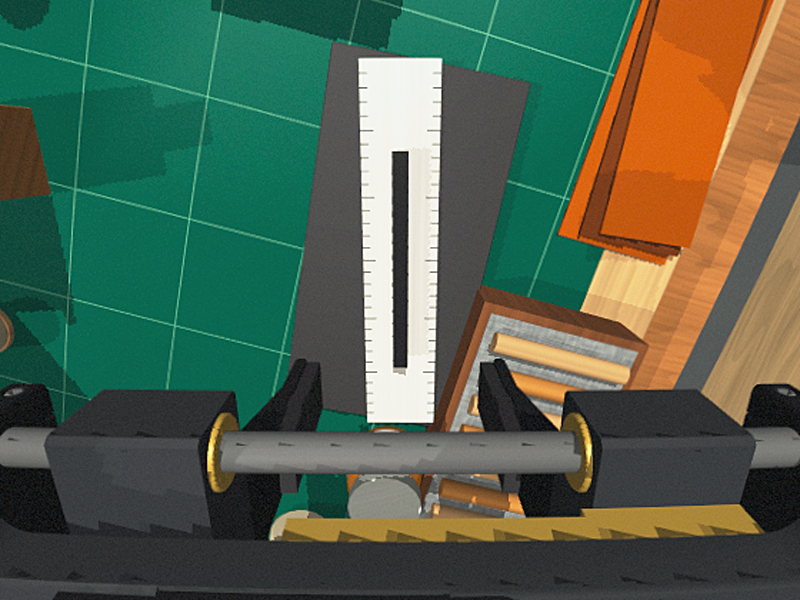

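The rule is in view, with its blade spanning (358,58)-(443,58) to (369,422)-(434,422) and the rib at x≈400, y 152-368. The slab's front edge runs from (333,42) down to about (292,360).

Run:
```python
from h import *
import pickle
np.set_printoptions(precision=1,suppress=True)
w=pickle.load(open('w3.pkl','rb'))
f=lambda q,z:px2w(w,np.array(q)*.7,z)*1000
r=f([[358,58],[443,58],[434,422],[369,422]],.024);print('rule',r,r.mean(0),np.degrees(np.arctan2(*(r[0]-r[3])[[1,0]])),np.degrees(np.arctan2(*(r[1]-r[2])[[1,0]])))
print('rib',f([[400,152],[400,368]],.046))
# slab front edge by gray gradient
g=cv2.cvtColor(cv2.imread('pics/w3.png'),cv2.COLOR_BGR2HSV)
P=[]
for v in range(40,250,6):
    row=g[v,:,1].astype(int); c=int((333-(v/.7-42)*.13)*.7)
    seg=row[c-25:c+12]; k=np.argmin(np.diff(cv2.GaussianBlur(seg.astype(np.float32).reshape(1,-1),(5,1),0)[0])); P.append([c-25+k+.5,v])
P=np.array(P); W=px2w(w,P,.02)*1000
vx,vy,x0,y0=cv2.fitLine(W[:,:2].astype(np.float32),cv2.DIST_HUBER,0,.01,.01).ravel()
print('front edge',x0,y0,'yaw',np.degrees(np.arctan(-vx/vy)),'x at y=0,40,140',[x0+(y-y0)*vx/vy for y in (0,40,140)])
print(f([[333,42],[529,82]],.02)); print((P/.7)[::8])
```

```text
rule [[ 642.2  133.4   24. ]
 [ 701.7  149.7   24. ]
 [ 780.7 -139.7   24. ]
 [ 723.7 -155.4   24. ]] [712.1  -3.   24. ] 105.74900637016782 105.27321347255071
rib [[689.1  77.8  46. ]
 [733.9 -85.6  46. ]]
front edge 629.238 28.886871 yaw 4.579297 x at y=0,40,140 [np.float32(631.55164), np.float32(628.3479), np.float32(620.33844)]
[[621.5 139.8  20. ]
 [768.2 152.1  20. ]]
[[329.3  57.1]
 [320.7 125.7]
 [310.7 194.3]
 [300.7 262.9]
 [292.1 331.4]]
```

Call:
drive_tool(deltas="40 0 1 -45 0;40 0 1 -90 0;40 0 1 -130 0;40 0 1 -165 0;40 0 1 -195 0;40 0 1 -211 0;0 0 1 -211 0;0 0 1 -211 0;0 0 1 -211 0;0 0 1 -211 0;0 0 1 -211 0;0 0 1 -211 0")

```text
time_s: 10.05
position: [0.7121, -0.004, 0.0286]
tcp_rot: [[-0.267, 0.964, 0.0], [0.964, 0.267, -0.0], [-0.0, 0.0, -1.0]]
force: [-2.4, -0.6, 5.0]
opening: 0.136
grasp_force: 30.0
```

Call:
drive_tool(deltas="0 0 0 20 0;0 0 0 45 0;0 0 0 70 0;0 -25 4 70 -0.05;0 -50 8 70 -0.1;0 -75 12 70 -0.15;0 -100 16 70 -0.19;0 -124 19 70 -0.19;0 -124 19 70 -0.19")

```text
time_s: 10.95
position: [0.5826, 0.0164, 0.0963]
tcp_rot: [[-0.08, 0.997, -0.008], [0.997, 0.08, 0.002], [0.002, -0.008, -1.0]]
force: [-1.2, 0.5, -3.4]
opening: 0.13
grasp_force: 30.0
```

Run:
```python
from h import *
import pickle
np.set_printoptions(precision=3,suppress=True)
s=bot.read_state(); print(s['position'],s['tcp_rot'],s['opening'],s['grasp_force'],s['time_s'])
a,w=cap('wrist','w4.png'); pickle.dump(w,open('w4.pkl','wb'))
cv2.imwrite('pics/w4x.png',cv2.resize(cv2.cvtColor(a,cv2.COLOR_RGB2BGR),(800,600),interpolation=cv2.INTER_CUBIC))
```

```text
[0.583 0.016 0.096] [[-0.08   0.997 -0.008]
 [ 0.997  0.08   0.002]
 [ 0.002 -0.008 -1.   ]] 0.130448148841411 29.99925971031189 10.95
```

View pics/w4x.png

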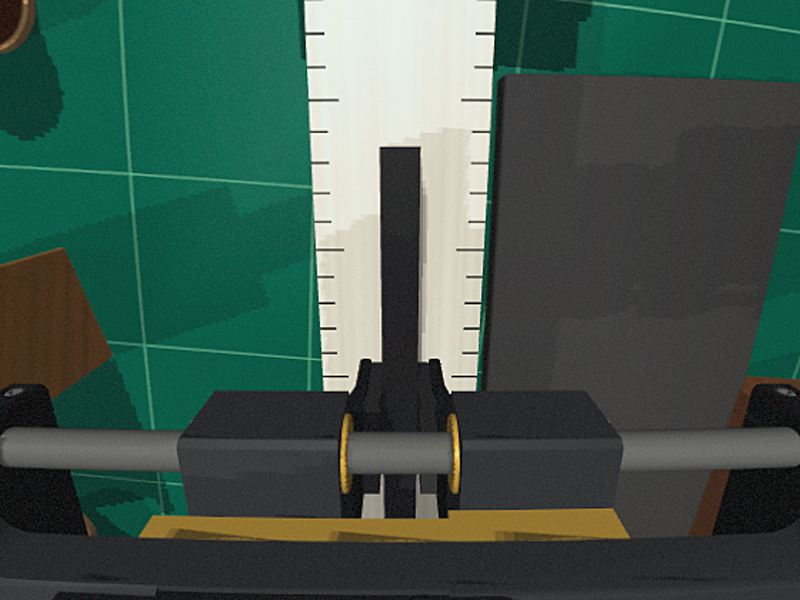

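The rule is held straight and centred (blade x≈310-490), parallel to the slab edge at (500,75)-(487,390). I'll lower it beside the slab.

Call:
drive_tool(deltas="0 0 0 -25 0;0 0 0 -50 0;0 0 0 -70 0;0 0 0 -82 0;0 0 0 -85 0;0 0 0 -85 0")

```text
time_s: 11.6
position: [0.5886, 0.015, 0.0122]
tcp_rot: [[-0.08, 0.997, 0.0], [0.997, 0.08, -0.0], [-0.0, 0.0, -1.0]]
force: [-0.2, 0.2, -2.3]
opening: 0.14
grasp_force: 30.0
```

Call:
drive_tool(deltas="0 0 8 0 0;0 0 16 0 0;0 0 22 -1 0;0 0 25 -3 0;0 0 25 -5 0;0 0 25 -5 0")

```text
time_s: 12.2
position: [0.5881, 0.0414, 0.0086]
tcp_rot: [[-0.08, 0.997, 0.001], [0.997, 0.08, 0.001], [0.001, 0.001, -1.0]]
force: [-1.2, 4.7, 4.7]
opening: 0.136
grasp_force: 30.0
```

Call:
drive_tool(deltas="0 3 0 0 0;0 6 0 0 0;0 8 0 0 0;0 8 0 0 0")

```text
time_s: 12.6
position: [0.5908, 0.0411, 0.0086]
tcp_rot: [[-0.081, 0.997, -0.01], [0.997, 0.081, 0.001], [0.002, -0.01, -1.0]]
force: [-9.6, 1.4, 12.5]
opening: 0.139
grasp_force: 30.1
```

Call:
drive_tool(deltas="0 1 0 0 0;0 2 0 0 0;0 2 0 0 0")

```text
time_s: 12.9
position: [0.5909, 0.0411, 0.0086]
tcp_rot: [[-0.081, 0.997, -0.015], [0.997, 0.081, 0.001], [0.002, -0.015, -1.0]]
force: [-12.2, 0.3, 16.7]
opening: 0.136
grasp_force: 30.1
```

Call:
drive_tool(deltas="0 1 0 0 0;0 2 0 0 0;0 2 0 0 0")

```text
time_s: 13.2
position: [0.5952, 0.0408, 0.0086]
tcp_rot: [[-0.081, 0.997, -0.01], [0.997, 0.081, 0.001], [0.002, -0.01, -1.0]]
force: [-9.1, 1.4, 12.2]
opening: 0.137
grasp_force: 30.1
```

Call:
drive_tool(deltas="0 -5 0 2 0;0 -5 0 3 0;0 -5 0 3 0")

```text
time_s: 13.5
position: [0.5956, 0.04, 0.0105]
tcp_rot: [[-0.08, 0.997, 0.001], [0.997, 0.08, -0.0], [-0.0, 0.001, -1.0]]
force: [-0.8, -0.0, -2.1]
opening: 0.134
grasp_force: 30.0
```

Call:
drive_tool(deltas="0 1 0 0 0;0 2 0 0 0;0 2 0 0 0")

```text
time_s: 13.8
position: [0.5975, 0.0401, 0.0102]
tcp_rot: [[-0.08, 0.997, 0.0], [0.997, 0.08, -0.0], [-0.0, 0.0, -1.0]]
force: [0.2, -0.9, -2.6]
opening: 0.135
grasp_force: 30.0
```

Call:
drive_tool(deltas="0 1 0 0 0;0 2 0 0 0;0 2 0 0 0")

```text
time_s: 14.1
position: [0.5981, 0.0402, 0.0102]
tcp_rot: [[-0.08, 0.997, -0.002], [0.997, 0.08, 0.0], [0.0, -0.002, -1.0]]
force: [-2.7, 0.1, -1.6]
opening: 0.133
grasp_force: 30.0
```

Contact with the slab is at 598, as predicted. I'll push slightly, set the rule down, look, then release.

Call:
drive_tool(deltas="0 1 0 0 0;0 2 0 0 0;0 1.5 0 -1.5 0;0 1.5 0 -2.5 0;0 1.5 0 -2.5 0")

```text
time_s: 14.6
position: [0.598, 0.0403, 0.0086]
tcp_rot: [[-0.08, 0.997, -0.005], [0.997, 0.08, 0.0], [0.001, -0.005, -1.0]]
force: [-6.0, -0.5, 6.2]
opening: 0.134
grasp_force: 30.0
```

Run:
```python
from h import *
import pickle
np.set_printoptions(precision=3,suppress=True)
s=bot.read_state(); print(s['position'],s['force'])
a,w=cap('wrist','w5.png'); pickle.dump(w,open('w5.pkl','wb'))
b=cv2.cvtColor(a,cv2.COLOR_RGB2BGR)
cv2.imwrite('pics/w5x.png',cv2.resize(b[0:290,150:470],None,fx=2,fy=2,interpolation=cv2.INTER_CUBIC))
```

```text
[0.598 0.04  0.009] [-5.983 -0.532  6.204]
```

View pics/w5x.png

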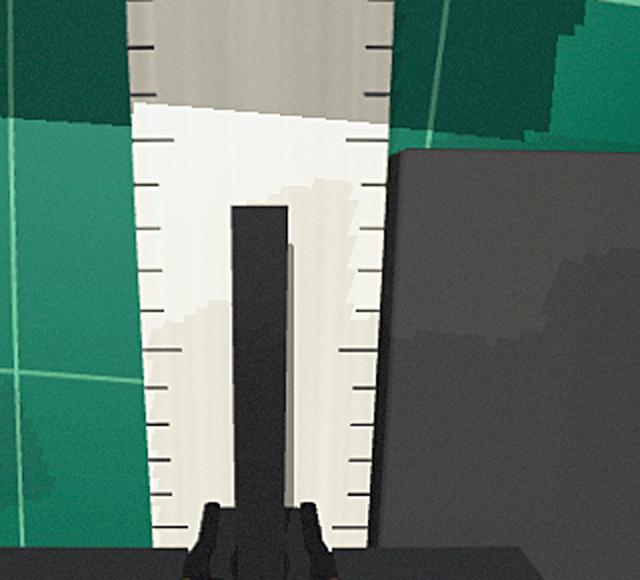

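Rule edge sits against the slab side face along the visible length. I'll release it and go back to the box handle.

Call:
drive_tool(deltas="22 -1 0 0 0;22 -1 0 0 0;22 -1 0 0 0;22 -1 0 25 0;22 -1 0 60 0;22 -1 0 100 0;22 -1 0 140 0;22 -1 0 180 0;22 -1 0 220 -0.14;22 -1 20 250 -0.28;30 -1 40 250 -0.42;40 -1 60 250 -0.56")

```text
time_s: 15.85
position: [0.6011, 0.1007, 0.2602]
tcp_rot: [[0.467, 0.884, 0.006], [0.884, -0.467, 0.0], [0.003, 0.005, -1.0]]
force: [0.0, 0.5, 0.2]
opening: 0.362
grasp_force: 0.0
```

Call:
drive_tool(deltas="40 -4 25 0 -0.14;40 -8 50 0 -0.28;40 -12 75 0 -0.42;40 -16 100 0 -0.56;40 -20 125 0 -0.7;40 -26 150 0 -0.84;40 -26 175 0 -0.98;40 -26 204 0 -1.073;40 -26 204 0 -1.073")

```text
time_s: 16.75
position: [0.5737, 0.3078, 0.2581]
tcp_rot: [[1.0, 0.02, 0.002], [0.02, -1.0, 0.002], [0.002, -0.002, -1.0]]
force: [-0.3, -0.6, 0.2]
opening: 0.46
grasp_force: 0.0
```

Run:
```python
from h import *
import pickle
np.set_printoptions(precision=3,suppress=True)
s=bot.read_state(); print(s['position'],s['tcp_rot'],s['time_s'])
a,w=cap('wrist','w6.png'); pickle.dump(w,open('w6.pkl','wb'))
cv2.imwrite('pics/w6x.png',cv2.resize(cv2.cvtColor(a,cv2.COLOR_RGB2BGR),(800,600),interpolation=cv2.INTER_CUBIC))
```

```text
[0.574 0.308 0.258] [[ 1.     0.02   0.002]
 [ 0.02  -1.     0.002]
 [ 0.002 -0.002 -1.   ]] 16.75
```

View pics/w6x.png

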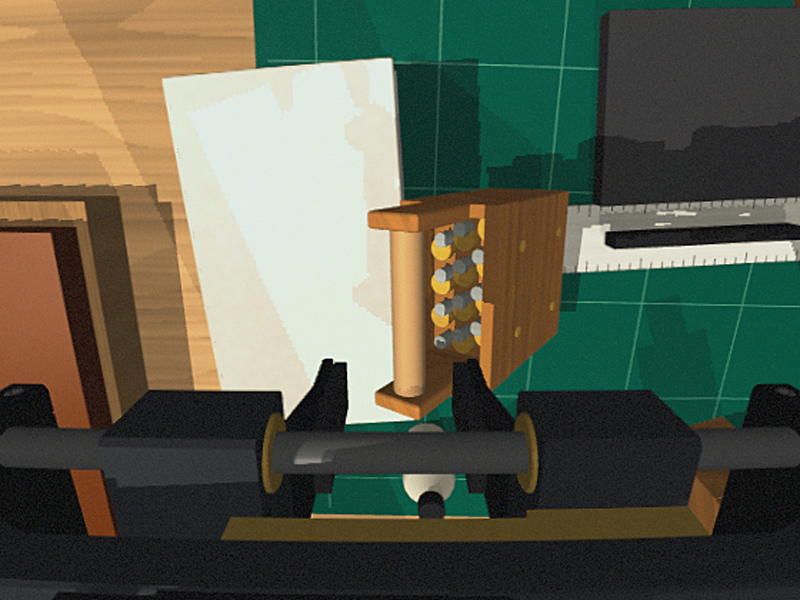

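The rule's end passes under the raised front, with the blade disappearing at (565,240). The dowel is at (406,222)-(410,392).

Run:
```python
from h import *
import pickle
np.set_printoptions(precision=1,suppress=True)
w=pickle.load(open('w6.pkl','rb'))
f=lambda q,z:px2w(w,np.array(q)*.7,z)*1000
print(f([[406,222],[410,392]],.156),f([[580,207],[582,273],[798,195],[798,262]],.004))
```

```text
[[621.4 305.2 156. ]
 [515.9 300.1 156. ]] [[617.1 151.3   4. ]
 [557.9 141.6   4. ]
 [634.9 -47.8   4. ]
 [573.9 -64.4   4. ]]
```

Call:
drive_tool(deltas="40 -3 -4 -30 0;40 -3 -4 -60 0;40 -3 -4 -90 0;40 -3 -4 -110 0;40 -3 -4 -118 0;40 -3 -4 -118 0;5 -3 -4 -118 0;5 -3 -4 -118 0;5 -3 -4 -118 0;5 -3 -4 -118 0;5 -3 -4 -118 0")

```text
time_s: 17.9
position: [0.5714, 0.3008, 0.1412]
tcp_rot: [[1.0, 0.018, 0.003], [0.018, -1.0, 0.001], [0.003, -0.001, -1.0]]
force: [-0.0, 1.6, 4.3]
opening: 0.222
grasp_force: 30.0
```

Call:
drive_tool(deltas="5 0 -4.5 2 0;5 0 -11 5 0;5 0 -18.5 7.4 0;5 0 -26 9.6 0;5 0 -33 11.6 0;5 1 -40.5 13.2 0;5 1 -48 14.4 0;5 1 -55 15.4 0;5 1 -63 16 0;5 2 -70 16.2 0;5 2 -78 16.2 0;5 2 -78 16.2 0")

```text
time_s: 19.1
position: [0.572, 0.2205, 0.1558]
tcp_rot: [[1.0, 0.017, -0.002], [0.017, -1.0, -0.002], [-0.002, 0.002, -1.0]]
force: [1.8, 0.5, 1.3]
opening: 0.22
grasp_force: 30.0
```

Call:
drive_tool(deltas="5 0 -4 -0.2 0;5 0 -8 -0.4 0;5 0 -12 -0.8 0;5 0 -15 -1.1 0;5 0 -15 -1.1 0")

```text
time_s: 19.6
position: [0.5715, 0.2074, 0.1553]
tcp_rot: [[1.0, 0.018, -0.002], [0.018, -1.0, 0.001], [-0.002, -0.001, -1.0]]
force: [-1.2, 2.6, 5.0]
opening: 0.216
grasp_force: 30.0
```

Call:
drive_tool(deltas="5 0 -2 -0.3 0;5 0 -4 -0.6 0;5 0 -4 -0.6 0")

```text
time_s: 19.9
position: [0.5719, 0.2038, 0.1555]
tcp_rot: [[1.0, 0.018, -0.001], [0.018, -1.0, 0.001], [-0.001, -0.001, -1.0]]
force: [-2.1, 2.9, 8.1]
opening: 0.22
grasp_force: 30.0
```

Call:
drive_tool(deltas="5 0 -1.5 -0.5 0;5 0 -1.5 -1 0;5 0 -1.5 -1 0")

```text
time_s: 20.2
position: [0.5722, 0.2026, 0.1555]
tcp_rot: [[1.0, 0.018, 0.0], [0.018, -1.0, 0.002], [0.001, -0.001, -1.0]]
force: [-3.3, 3.8, 12.2]
opening: 0.22
grasp_force: 30.0
```

Call:
drive_tool(deltas="40 0 0 0 0;40 0 0 0 0;40 0 0 0 0;50 0 0 3 0;50 0 0 30 0;50 0 0 60 0;50 0 0 100 0;50 0 -30 105 0;50 -5 -70 105 0;50 -10 -120 105 0;50 -15 -170 105 0;60 -20 -220 105 0")

```text
time_s: 21.4
position: [0.5519, -0.0195, 0.2583]
tcp_rot: [[1.0, 0.019, -0.001], [0.019, -1.0, -0.001], [-0.001, 0.001, -1.0]]
force: [1.7, 0.6, 0.9]
opening: 0.606
grasp_force: 0.0
```

Call:
drive_tool(deltas="70 -3 -45 0 0;70 -6 -90 0 0;70 -9 -135 0 0;70 -12 -180 0 0;70 -15 -225 0 0;70 -18 -270 0 0;70 -18 -270 0 0;70 -18 -270 0 0")

```text
time_s: 22.2
position: [0.5338, -0.2885, 0.2578]
tcp_rot: [[1.0, 0.015, -0.001], [0.015, -1.0, 0.001], [-0.001, -0.001, -1.0]]
force: [-0.5, -0.2, 0.5]
opening: 0.802
grasp_force: 0.0
```

```bash
cat > tags.py <<'E'
from h import *
def tags(img,m,z=.006,lim=None,show=True):
    hsv=cv2.cvtColor(img,cv2.COLOR_RGB2HSV)
    mask=((hsv[...,0]<14)&(hsv[...,1]>150)&(hsv[...,2]>90)).astype(np.uint8)
    mask=cv2.morphologyEx(mask,cv2.MORPH_CLOSE,np.ones((9,9)))
    n,l,s,c=cv2.connectedComponentsWithStats(mask)
    for i in range(1,n):
        if s[i,4]<150: continue
        q=cv2.findContours((l==i).astype(np.uint8),0,1)[0][0].reshape(-1,2)
        w=px2w(m,q,z)[:,:2]*1000
        ce,sz,an=cv2.minAreaRect(w.astype(np.float32))
        if not(45<min(sz)<60 and 78<max(sz)<98): continue
        if sz[0]<sz[1]: an-=90   # long-axis direction
        an=(an+90)%180-90
        print('tag px',s[i,:4],'ce',np.round(ce,1),'sz',np.round(sz,1),'long axis deg from x',round(an,2))
E
python3 - <<'E'
from tags import *
import pickle
np.set_printoptions(precision=3,suppress=True)
s=bot.read_state(); print(s['position'],s['tcp_rot'][0],s['joint_positions'],s['time_s'])
t,m=cap('top','top7.png'); tags(t,m)
a,w=cap('wrist','w7.png'); pickle.dump(w,open('w7.pkl','wb')); tags(a,w)
sc,_=cap('scene','s7.png')
A=cv2.resize(cv2.cvtColor(a,cv2.COLOR_RGB2BGR),(400,300)); 
o=cv2.cvtColor(sc,cv2.COLOR_RGB2BGR)[110:300,270:520]
o=cv2.resize(o,(400,300)); o2=cv2.resize(cv2.cvtColor(t,cv2.COLOR_RGB2BGR)[110:320,60:440],(800,300),interpolation=cv2.INTER_CUBIC)
cv2.imwrite('pics/v7.png',np.vstack([np.hstack([A,o]),o2]))
E
```

```text
[ 0.534 -0.289  0.258] [ 1.     0.015 -0.001] [-38.935  26.722  82.407   0.003  70.978  50.188] 22.2
tag px [269 108  52  78] ce [ 569.3 -304.1] sz [51.7 89.6] long axis deg from x -7.29
tag px [362 117  61  79] ce [ 560.2 -426.5] sz [52.8 89.5] long axis deg from x -11.54
tag px [357 214  42  63] ce [ 438.3 -423.3] sz [90.8 51.9] long axis deg from x 9.6
```

View pics/v7.png

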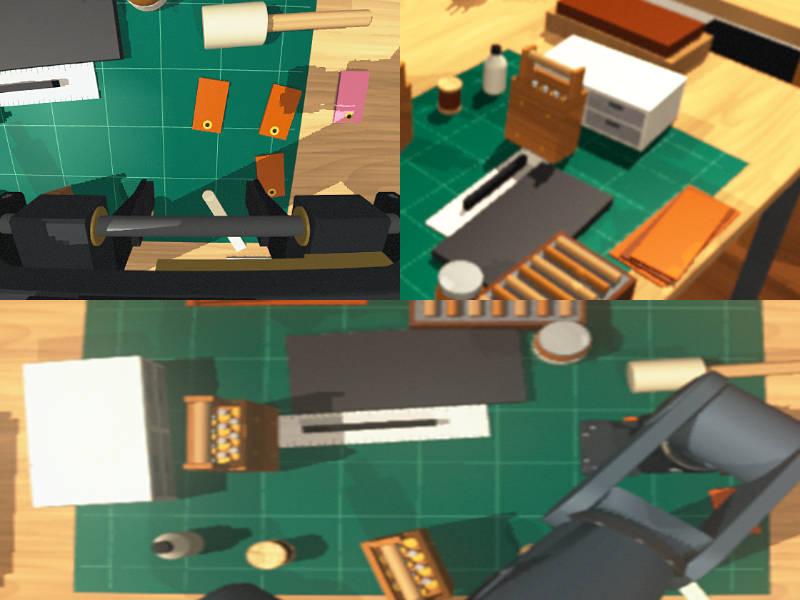

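The box now stands on the rule. The tags are measured at:
- A: (569,-304), -7.3°
- B: (560,-427), -11.5°
- C: (438,-423), +9.6°

All sizes match the given ones. I'll pick A first.

Call:
drive_tool(deltas="72 20 -10 -40 -0.1;72 35.5 -15.6 -85 -0.143;72 35.5 -15.6 -130 -0.143;72 35.5 -15.6 -175 -0.143;72 35.5 -15.6 -215 -0.143;72 35.5 -15.6 -240 -0.143;72 35.5 -15.6 -250 -0.143;72 35.5 -15.6 -255 -0.143;72 35.5 -15.6 -255.5 -0.143")

```text
time_s: 23.25
position: [0.5709, -0.3029, 0.0037]
tcp_rot: [[0.992, -0.124, 0.001], [-0.124, -0.992, -0.001], [0.001, 0.001, -1.0]]
force: [0.4, -0.5, -0.1]
opening: 0.826
grasp_force: 0.0
```

Call:
drive_tool(deltas="40 0 0 0 0;40 0 0 0 0;40 0 0 0 0;40 0 0 0 0")

```text
time_s: 23.65
position: [0.5706, -0.3037, 0.0041]
tcp_rot: [[0.992, -0.125, 0.001], [-0.125, -0.992, -0.001], [0.002, 0.001, -1.0]]
force: [-0.1, -0.0, 2.9]
opening: 0.588
grasp_force: 30.0
```

Call:
drive_tool(deltas="58 0 0 0 0;58 0 0 -2 0;58 0 0 -2.5 0;40 0 0 -2.5 0;40 0 0 -2.5 0;40 0 0 -2.5 0")

```text
time_s: 24.25
position: [0.5702, -0.3033, 0.0005]
tcp_rot: [[0.992, -0.125, 0.0], [-0.125, -0.992, -0.0], [0.0, 0.0, -1.0]]
force: [-0.4, 0.2, 1.2]
opening: 0.593
grasp_force: 30.2
```

Call:
drive_tool(deltas="40 0 0 10 0;40 0 0 40 0;40 -8 40 60 0.06;40 -16 85 60 0.12;40 -24 130 60 0.2;40 -32 170 60 0.208;40 -40 205 60 0.208;40 -47 213 60 0.208;40 -47 213 60 0.208")

```text
time_s: 25.15
position: [0.5218, -0.0886, 0.0606]
tcp_rot: [[0.996, 0.085, -0.002], [0.085, -0.996, 0.001], [-0.002, -0.001, -1.0]]
force: [-0.2, -0.2, -0.4]
opening: 0.589
grasp_force: 30.0
```

Call:
drive_tool(deltas="40 0 0 -30 0;40 0 0 -50 0;40 0 0 -58 -0.005;40 0 0 -59 -0.005;40 4 0 -59 -0.005;40 7 0 -59 -0.005;40 9 0 -59 -0.005;40 9 0 -59 -0.005")

```text
time_s: 25.95
position: [0.5331, -0.0905, 0.002]
tcp_rot: [[0.997, 0.078, 0.002], [0.078, -0.997, -0.001], [0.002, 0.001, -1.0]]
force: [0.2, 0.2, -0.6]
opening: 0.591
grasp_force: 30.0
```

Call:
drive_tool(deltas="40 1 0 0 0;40 2 0 0 0;40 2 0 0 0")

```text
time_s: 26.25
position: [0.5342, -0.0901, 0.0015]
tcp_rot: [[0.997, 0.078, 0.0], [0.078, -0.997, -0.0], [0.0, 0.0, -1.0]]
force: [-0.1, 0.2, -0.6]
opening: 0.589
grasp_force: 30.0
```

Call:
drive_tool(deltas="40 1 0 0 0;40 1 0 0 0")

```text
time_s: 26.45
position: [0.5344, -0.09, 0.0013]
tcp_rot: [[0.997, 0.078, -0.002], [0.078, -0.997, 0.0], [-0.002, -0.001, -1.0]]
force: [-1.5, -0.5, 0.2]
opening: 0.589
grasp_force: 30.0
```

Call:
drive_tool(deltas="40 1 0 0 0;40 1 0 0 0")

```text
time_s: 26.65
position: [0.5344, -0.09, 0.0012]
tcp_rot: [[0.997, 0.078, -0.004], [0.078, -0.997, 0.001], [-0.003, -0.001, -1.0]]
force: [-5.1, -2.5, 1.6]
opening: 0.589
grasp_force: 30.0
```

Call:
drive_tool(deltas="40 1 0 0 0;40 1 0 0 0")

```text
time_s: 26.85
position: [0.5345, -0.0899, 0.0011]
tcp_rot: [[0.997, 0.078, -0.006], [0.078, -0.997, 0.001], [-0.005, -0.002, -1.0]]
force: [-6.4, -2.0, 1.7]
opening: 0.588
grasp_force: 30.0
```

Call:
drive_tool(deltas="40 -2 0 0 0;57 -2 0 0 0;57 -2 0 0 0;57 -2 0 3 0;57 -2 0 30 0;60 -2 0 75 0;70 -2 -20 120 0;72 -2 -60 165 0;72 -2 -100 210 0;72 -2 -145 255 0;72 -2 -190 255 0;72 -2 -200 255 0")

```text
time_s: 28.05
position: [0.5366, -0.294, 0.2603]
tcp_rot: [[0.997, 0.077, 0.006], [0.077, -0.997, -0.006], [0.006, 0.006, -1.0]]
force: [0.4, 0.3, -0.7]
opening: 0.83
grasp_force: 0.0
```

Call:
drive_tool(deltas="72 0 -30 0 0;72 0 -50 0 0;72 0 -50 0 0;72 0 -50 0 0")

```text
time_s: 28.45
position: [0.5348, -0.3392, 0.2558]
tcp_rot: [[0.997, 0.077, -0.001], [0.077, -0.997, 0.002], [-0.001, -0.002, -1.0]]
force: [0.2, 0.8, -0.2]
opening: 0.829
grasp_force: 0.0
```

```bash
cat > look.py <<'E'
from tags import *
import pickle,sys
np.set_printoptions(precision=4,suppress=True)
s=bot.read_state(); print(s['position'],s['tcp_rot'][0],s['joint_positions'][-1],s['time_s'])
a,w=cap('wrist',sys.argv[1]+'.png'); pickle.dump(w,open(sys.argv[1]+'.pkl','wb')); tags(a,w)
print('top');a,w=cap('top',sys.argv[1]+'t.png');tags(a,w)
E
python3 look.py w8
```

```text
[ 0.5348 -0.3392  0.2558] [ 0.997   0.0774 -0.0009] 43.03925102433052 28.45
tag px [321 121  63  80] ce [ 560.2 -427. ] sz [52.7 89.7] long axis deg from x -11.72
tag px [316 218  40  64] ce [ 438.4 -423.8] sz [90.7 51.7] long axis deg from x 9.78
top
tag px [274 206  22  34] ce [533.5 -90.6] sz [87.1 51.8] long axis deg from x 4.37
```

Call:
drive_tool(deltas="72 10 -40 -30 -0.14;72 25.4 -87.8 -70 -0.28;72 25.4 -87.8 -120 -0.28;72 25.4 -87.8 -165 -0.28;72 25.4 -87.8 -210 -0.28;72 25.4 -87.8 -240 -0.28;72 25.4 -87.8 -250 -0.28;72 25.4 -87.8 -253.5 -0.28;72 25.4 -87.8 -254.5 -0.28;40 25.4 -87.8 -254.5 -0.28;40 25.4 -87.8 -254.5 -0.28;40 25.4 -87.8 -254.5 -0.28")

```text
time_s: 29.75
position: [0.5612, -0.4287, 0.0037]
tcp_rot: [[0.98, -0.201, 0.002], [-0.201, -0.98, -0.002], [0.002, 0.002, -1.0]]
force: [0.5, 0.3, -0.3]
opening: 0.638
grasp_force: 0.0
```

Call:
drive_tool(deltas="40 0 0 0 0;40 0 0 0 0")

```text
time_s: 29.95
position: [0.561, -0.4286, 0.0033]
tcp_rot: [[0.98, -0.201, 0.001], [-0.201, -0.98, -0.001], [0.002, 0.001, -1.0]]
force: [-0.4, 0.2, 6.0]
opening: 0.589
grasp_force: 30.0
```

Call:
drive_tool(deltas="58 0 1 0 0;58 0 1 -1.5 0;58 0 1 -2.5 0;40 0 1 -2.5 0;40 0 1 -2.5 0;40 0 1 -2.5 0")

```text
time_s: 30.55
position: [0.5609, -0.4272, 0.0005]
tcp_rot: [[0.98, -0.201, 0.001], [-0.201, -0.98, -0.001], [0.001, 0.0, -1.0]]
force: [-1.0, 0.7, 6.9]
opening: 0.587
grasp_force: 30.8
```

Call:
drive_tool(deltas="40 0 0 15 0;40 0 0 45 0;40 -5 40 62 0.06;40 -10 85 62 0.12;40 -15 130 62 0.18;40 -20 175 62 0.24;40 -25 220 62 0.283;40 -30 265 62 0.283;40 -35 310 62 0.283;40 -40 355 62 0.283;40 -45 395 62 0.283;40 -46 410 62 0.283")

```text
time_s: 31.75
position: [0.5124, -0.0135, 0.0616]
tcp_rot: [[0.996, 0.084, -0.003], [0.084, -0.996, 0.001], [-0.003, -0.001, -1.0]]
force: [-0.2, -0.4, -0.7]
opening: 0.593
grasp_force: 30.0
```

Call:
drive_tool(deltas="40 0 0 0 0;40 0 0 -30 0;40 0 0 -50 0;40 0 0 -59 0;40 0 0 -60.5 0;40 4 0 -61 0;40 8 0 -61 0;40 10 0 -61 0;40 10 0 -61 0")

```text
time_s: 32.65
position: [0.5256, -0.0172, 0.0009]
tcp_rot: [[0.997, 0.081, 0.002], [0.081, -0.997, -0.0], [0.002, 0.001, -1.0]]
force: [0.9, -0.5, -0.2]
opening: 0.589
grasp_force: 30.0
```

Call:
drive_tool(deltas="40 1 0 0 0;40 2 0 0 0;40 2 0 0 0")

```text
time_s: 32.95
position: [0.5266, -0.0169, 0.0005]
tcp_rot: [[0.997, 0.081, 0.0], [0.081, -0.997, -0.0], [0.0, 0.0, -1.0]]
force: [0.6, -0.4, -0.3]
opening: 0.595
grasp_force: 30.0
```

Call:
drive_tool(deltas="40 1 0 0 0;40 2 0 0 0;40 2 0 0 0")

```text
time_s: 33.25
position: [0.528, -0.0168, 0.0004]
tcp_rot: [[0.997, 0.081, -0.001], [0.081, -0.997, 0.0], [-0.001, -0.0, -1.0]]
force: [-1.5, -0.3, 1.5]
opening: 0.588
grasp_force: 30.9
```

Call:
drive_tool(deltas="40 1 0 0 0;40 1 0 0 0")

```text
time_s: 33.45
position: [0.528, -0.0168, 0.0004]
tcp_rot: [[0.997, 0.081, -0.003], [0.081, -0.997, 0.0], [-0.003, -0.001, -1.0]]
force: [-3.7, -0.4, 4.2]
opening: 0.592
grasp_force: 31.9
```

Call:
drive_tool(deltas="40 -1 0 0 0;56 -1 0 0 0;56 -1 0 0 0;56 -1 0 3 0;56 -1 0 30 0;60 -1 0 75 0;70 -10 -20 120 0;72 -20 -60 165 0;72 -30 -105 210 0;72 -50 -150 255 0;72 -60 -195 255 0;72 -75 -240 255 0")

```text
time_s: 34.65
position: [0.4639, -0.2329, 0.2546]
tcp_rot: [[0.997, 0.082, 0.006], [0.082, -0.997, -0.004], [0.006, 0.005, -1.0]]
force: [0.5, -0.5, -1.2]
opening: 0.825
grasp_force: 0.0
```

Call:
drive_tool(deltas="72 -8 -45 0 0;72 -16 -90 0 0;72 -20 -120 0 0;72 -20 -120 0 0;72 -20 -120 0 0")

```text
time_s: 35.15
position: [0.4426, -0.351, 0.2513]
tcp_rot: [[0.997, 0.079, 0.0], [0.079, -0.997, 0.001], [0.0, -0.001, -1.0]]
force: [0.2, -0.2, 0.2]
opening: 0.83
grasp_force: 0.0
```

```bash
python3 look.py w9
```

```text
[ 0.4426 -0.351   0.2513] [0.9969 0.0791 0.0003] 35.68421771325092 35.15
tag px [40 46 54 80] ce [532.8 -90.8] sz [89.3 52.2] long axis deg from x 4.57
tag px [ 0 49 39 78] ce [527.5 -21.4] sz [88.9 51. ] long axis deg from x 3.08
tag px [315 149  43  72] ce [ 438.  -423.7] sz [89.7 52.1] long axis deg from x 9.48
top
```

Call:
drive_tool(deltas="72 -4.6 -35 -30 0.087;72 -4.6 -72.7 -70 0.087;72 -4.6 -72.7 -120 0.087;72 -4.6 -72.7 -165 0.087;72 -4.6 -72.7 -210 0.087;72 -4.6 -72.7 -240 0.087;72 -4.6 -72.7 -249 0.087;72 -4.6 -72.7 -252 0.087;72 -4.6 -72.7 -252.5 0.087;40 -4.6 -72.7 -252.5 0.087;40 -4.6 -72.7 -252.5 0.087;40 -4.6 -72.7 -252.5 0.087")

```text
time_s: 36.45
position: [0.4391, -0.423, 0.0004]
tcp_rot: [[0.986, 0.168, 0.001], [0.168, -0.986, -0.001], [0.001, 0.001, -1.0]]
force: [0.1, 2.4, 7.3]
opening: 0.641
grasp_force: 3.4
```

Call:
drive_tool(deltas="40 0 0 0 0;40 0 0 0 0")

```text
time_s: 36.65
position: [0.4391, -0.4231, 0.0005]
tcp_rot: [[0.986, 0.167, 0.001], [0.167, -0.986, -0.001], [0.001, 0.001, -1.0]]
force: [0.5, 2.2, 7.0]
opening: 0.59
grasp_force: 30.7
```

Call:
drive_tool(deltas="40 0 0 15 0;40 0 0 45 0;40 12 40 62 0;40 24 80 62 -0.03;40 36 120 62 -0.05;40 48 160 62 -0.087;40 60 200 62 -0.087;40 68 245 62 -0.087;40 70 290 62 -0.087;40 70 335 62 -0.087;40 70 380 62 -0.087;40 70 425 62 -0.087")

```text
time_s: 37.85
position: [0.5091, 0.0033, 0.062]
tcp_rot: [[0.997, 0.081, 0.003], [0.081, -0.997, -0.001], [0.003, 0.001, -1.0]]
force: [0.3, 0.8, -1.3]
opening: 0.589
grasp_force: 30.0
```

Call:
drive_tool(deltas="40 0 30 0 0;40 0 52 0 0;40 0 52 -5 0;40 0 52 -30 0;40 0 52 -50 0;40 0 52 -59 0;40 0 52 -61 0;40 4 52 -61 0;40 7 52 -61 0;40 9 52 -61 0;40 9 52 -61 0")

```text
time_s: 38.95
position: [0.5178, 0.0531, 0.0004]
tcp_rot: [[0.997, 0.081, 0.001], [0.081, -0.997, -0.001], [0.001, 0.001, -1.0]]
force: [-0.5, -4.0, 4.3]
opening: 0.59
grasp_force: 33.1
```

Call:
drive_tool(deltas="40 1 0 1 0;40 2 0 1 0;40 2 0 1 0")

```text
time_s: 39.25
position: [0.5195, 0.0538, 0.0009]
tcp_rot: [[0.997, 0.081, 0.0], [0.081, -0.997, 0.0], [0.0, -0.0, -1.0]]
force: [0.5, 0.3, -0.9]
opening: 0.591
grasp_force: 30.0
```

Call:
drive_tool(deltas="40 1 0 0 0;40 2 0 0 0;40 2 0 0 0")

```text
time_s: 39.55
position: [0.5214, 0.0537, 0.0009]
tcp_rot: [[0.997, 0.081, 0.0], [0.081, -0.997, -0.0], [0.0, 0.0, -1.0]]
force: [0.1, 0.1, -0.3]
opening: 0.591
grasp_force: 30.0
```

Call:
drive_tool(deltas="40 1 0 0 0;40 2 0 0 0;40 2 0 0 0")

```text
time_s: 39.85
position: [0.5233, 0.0537, 0.0009]
tcp_rot: [[0.997, 0.081, 0.0], [0.081, -0.997, 0.0], [0.0, -0.0, -1.0]]
force: [0.3, -0.3, -0.8]
opening: 0.593
grasp_force: 30.0
```

Call:
drive_tool(deltas="40 1 0 0 0;40 1 0 0 0")

```text
time_s: 40.05
position: [0.5234, 0.0537, 0.0008]
tcp_rot: [[0.997, 0.081, -0.002], [0.081, -0.997, 0.0], [-0.002, -0.0, -1.0]]
force: [-1.7, -0.2, -0.8]
opening: 0.589
grasp_force: 30.0
```

Call:
drive_tool(deltas="40 1 0 0 0;40 1 0 0 0")

```text
time_s: 40.25
position: [0.5234, 0.0538, 0.0007]
tcp_rot: [[0.997, 0.081, -0.004], [0.081, -0.997, 0.0], [-0.004, -0.001, -1.0]]
force: [-4.8, -2.1, 0.6]
opening: 0.59
grasp_force: 30.0
```

Call:
drive_tool(deltas="40 1 0 0 0;40 1 0 0 0")

```text
time_s: 40.45
position: [0.5234, 0.0538, 0.0006]
tcp_rot: [[0.997, 0.081, -0.006], [0.081, -0.997, 0.0], [-0.006, -0.001, -1.0]]
force: [-5.9, -1.6, 1.6]
opening: 0.591
grasp_force: 30.0
```

Call:
drive_tool(deltas="40 -2 0 0 0;56 -2 0 0 0;56 -2 0 0 0;56 -2 0 3 0;56 -2 0 30 0;56 -2 0 75 0;60 -2 -10 120 0;60 -2 -30 165 0;60 -12 -50 210 0;60 -30 -60 250 0;60 -55 -70 275 0;60 -60 -75 280 0")

```text
time_s: 41.65
position: [0.4662, -0.0221, 0.2845]
tcp_rot: [[0.997, 0.08, 0.007], [0.08, -0.997, -0.002], [0.006, 0.003, -1.0]]
force: [0.1, -0.8, 0.0]
opening: 0.69
grasp_force: 0.0
```

Call:
drive_tool(deltas="60 -10 -5 0 0;60 -10 -5 0 0;60 -10 -5 0 0;60 -10 -5 0 0;60 -10 -5 0 0")

```text
time_s: 42.15
position: [0.4564, -0.026, 0.28]
tcp_rot: [[0.997, 0.081, -0.002], [0.081, -0.997, 0.001], [-0.002, -0.001, -1.0]]
force: [0.5, -0.0, -0.3]
opening: 0.689
grasp_force: 0.0
```

```bash
python3 look.py w10
python3 - <<'E'
import cv2
a=cv2.imread('pics/w10.png'); cv2.imwrite('pics/w10x.png',cv2.resize(a,(800,600),interpolation=cv2.INTER_CUBIC))
E
```

```text
[ 0.4564 -0.026   0.28  ] [ 0.9967  0.0812 -0.0016] 68.01556260176538 42.15
tag px [200  81  44  72] ce [521.4  52.9] sz [87.8 52.2] long axis deg from x 4.29
tag px [256  80  42  73] ce [527.4 -16.8] sz [88.7 51.6] long axis deg from x 4.74
tag px [314  81  44  72] ce [533.1 -90. ] sz [87.7 52.3] long axis deg from x 4.86
top
tag px [252 291  22  35] ce [299.1 -41.3] sz [47.8 95.7] long axis deg from x -18.38
```

View pics/w10x.png

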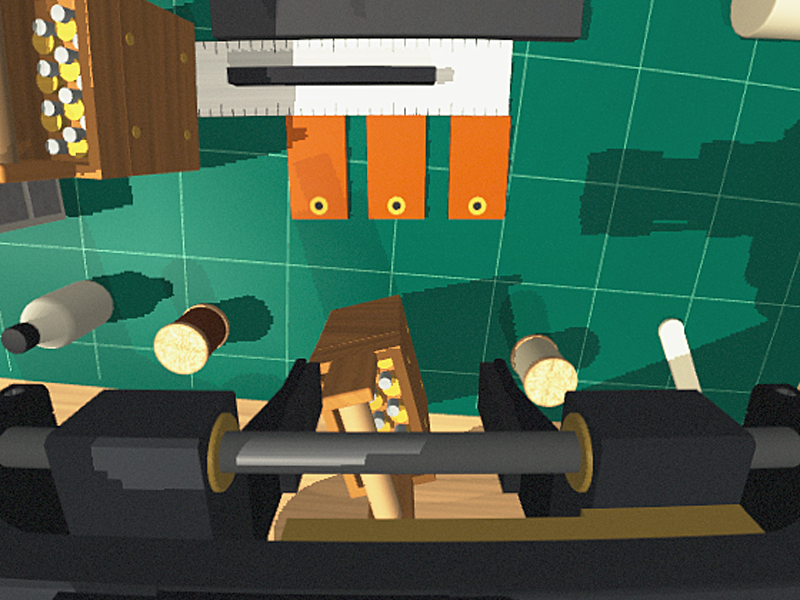

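All three tags lie flush along the rule's near edge (row ≈116), eyelets towards the robot at (319,205), (396,205) and (477,205). The box stands on the rule's left end. One last numeric check of the rule against the slab:

Run:
```python
from h import *
import pickle
np.set_printoptions(precision=2,suppress=True)
w=pickle.load(open('w10.pkl','rb')); v=cv2.imread('pics/w10.png').astype(int)
far=[];near=[]
for x in range(216,352,4):
    c=v[:,x,2]            # red: white rule vs dark slab / green mat
    far.append([x,15+np.argmax(np.diff(c[15:40]))+.5])
for x in list(range(246,255,2))+list(range(302,313,2)):
    near.append([x,70+np.argmin(np.diff(v[70:95,x,2]))+.5])
for n,p in(('far',far),('near',near)):
    P=px2w(w,p,.004)[:,:2]*1000
    vx,vy,x0,y0=cv2.fitLine(P.astype(np.float32),cv2.DIST_HUBER,0,.01,.01).ravel()
    print(n,'x at y=40',x0+(40-y0)*vx/vy,'yaw',np.degrees(np.arctan(-vx/vy)))
```

```text
far x at y=40 628.46674 yaw 4.5894675
near x at y=40 566.9205 yaw 4.637306
```

```bash
python3 -c "
from rig import bot
print(bot.hand_in())"
```

```text
the job is handed in; nothing more can be done
None
```

I handed the job in at about 42 s of the 210 s; no verdict came back. In the last images the box stands on the straightedge, which lies flush to the slab edge, and all three tags lie flush against its near edge with their eyelets towards the robot.

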